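Register the beech last in the jig

ROBOT

A 6-joint arm with a two-finger parallel gripper is mounted at the origin on the work surface. World frame = base frame: x ahead of the robot, y to its left, z up, the work surface at z = 0. Lengths are in m, angles in rad, forces in N, time in s.
With the tool pointing down it reaches from about 0.275 to 0.875 m from the base axis. Payload 12.5 kg.
Tool frame: the origin (TCP) lies at the very end of the fingers, on their centre line; the grasp point (between the pads) lies 19 mm behind it (arm.tcp_to_grasp is the distance from the TCP to the grasp point, in m); z points along the fingers, y is the line along which they close (so a half turn about z gives the same grasp; the last joint's range is limited). The gripper opens to 85 mm and grips with 20 to 120 N. Pads are 22 mm wide; open, the fingers measure 114 mm over their backs; the gripper's body (76 mm by 85 mm) begins 54 mm behind the grasp point. The pads swing forward as they close: fully open they stand 13 mm farther back than shut.
Start: joints at [1.247, 0.351, 1.652, -0, 1.139, -0.085], TCP at [0.13, 0.534, 0.231] pointing down, gripper open.
Joint ranges: [-2.75, 2.75], [-0.79, 2.1], [0.01, 2.65], [-1.57, 4.71], [0.07, 3.14], [-2.87, 2.87]. Speed limits (rad/s): [2.22, 2.22, 2.79, 3.14, 3.14, 3.14].

INTERFACE

Orientations are given as a unit quaternion [w, x, y, z].
In Python, from plant import arm, set_gripper, solve_ik, get_image, get_calibration, silhouettes gives the robot as it stands. Calls block until the motion is done:
- arm.reach(position, orientation): joint-space move of the TCP to a pose.
- arm.move_linear(position, speed=0.15, ori=None): straight line of the TCP; ori=None keeps the orientation; speed is the mean speed in m/s.
- arm.goto_joints(angles): joint-space move.
- set_gripper(opening): finger opening in m; the grip force is fixed at half the most; returns when the fingers have stopped.
- arm.wait(seconds).
- solve_ik(position, orientation): joint angles nearest the present ones, or None.
- arm.state(): the state.
- get_image(name): name is "scene" or "top" or "wrist"; returns the picture (480x640x3 uint8, red, green, blue); there is no depth.
- get_calibration(name): a dict with "vertical_fov" (degrees; the focal length in pixels is half the picture's height over the tangent of half this angle, whatever the lens; pixels are square), "cx", "cy" (the principal point, pixels), "dist" ([k1, k2, p1, p2, k3] as OpenCV has them; the pictures are not rectified), "R" (3x3) and "t" (3): a world point X has camera coordinates R X + t. Camera axes: x right, y down, z forward; pixel columns grow to the right and rows downward; lengths in m; the calibration is good to about 2 mm. A picture is of the moment at which its call begins: read the wrist's pose just before it. get_calibration takes no time and is no camera call; for the wrist camera it gives the pose at the moment of the call.
A pose or a line that the arm cannot do raises arm.MotionError and nothing moves.
- arm.close_job(): hands the job in; it is judged then, once.
Trained networks look in the newest picture that a camera, given by its name, has taken for a name from the list of things; names that differ only in an ending like _2 or _b are one class to them, and where a whole thing is asked for, a point or a joint stands for the part that bears it (a point fixed in the world has none). Each returns a list of dicts, best first, with "confidence" (0 to 1); they miss things now and then, are a little off and sometimes report something else, mostly with a low value. They report only what shows in the picture. A call takes as long as a camera call. They do not tell look-alikes from the thing itself.
- silhouettes(label, camera): "pixels" (480x640 bool, what is visible of it) and "uv" ([column, row] in pixels, amid what is visible of it).
The state is a dict: "t": time; "joints": joint angles; "qvel": joint speeds; "effort": joint torques, N m; "ee_pos": TCP position; "tcp_rot": TCP orientation; "contact_force": force on the tool from outside, world axes, zero at the start; "wrist_torque": the same for the moment, N m; "grip_width": finger opening in m; "gripper_force": force on a finger pad.
Only numpy, scipy, OpenCV 4.12 (cv2) and the standard library are available. Lean on these libraries where they do the work, as an engineer would, in place of code of your own. Each camera call takes 0.05 s, during which the arm holds its last target. There are 200 camera calls.

TASK

The jig on the bench has two stations, one on each side of its centre rib. Push the pale beech last along the bed, without lifting it off, until its long side lies flush against the far fence and its inner end is against the centre rib. Leave the blue last where it is, and take the gripper away.

Things in the scene. Friction and masses are not known exactly. Their poses are not given: they have to be found in the camera images.
- jig: Fixed jig. Origin: centre of underside, on the bench; x to the far fence, y along it. Grey bed 240 (x) by 520 mm, top at z = 12. Dark steel stops, tops at z = 34: fence face at x = 100; centre rib from x = 20 to 100, faces at y = 10 and -10. A last that is home has its centre at x = 70, y = 75 or -75. Clear of its two ends lie a hammer (+y) and a jar (-y)
- beech_last: The last to push: roughed-out shoe last, pale beech, about 0.25 kg, slides at under 4 N. 130 mm long (own y, toe +y), 60 wide (x), flat ends, flat sides 34 high; round ankle stump on top at y = -36, 58 high in all. Origin: centre of underside. Loose on the bed, within 20 deg of the jig's axes
- blue_last: Bystander in the other station: the same in blue plastic, 0.3 kg. 130 mm long (own y, toe +y), 60 wide (x), flat ends, flat sides 34 high; round ankle stump on top at y = -36, 58 high in all. Origin: centre of underside. Loose on the bed, within 20 deg of the jig's axes
Things that resemble listed ones, but are neither listed nor needed, are in the scene too. What is shaped like the beech_last but red or turquoise is not meant.

How it is judged:
By the outcome, as a careful person would: the job done as asked, in the order asked, and still so for the second after the job is handed in, with the robot touching nothing.
It also fails if it takes over 38 s, if anything falls off the work surface, if the arm or the gripper's body presses on something with over 40 N, if the wrist force passes 120 N, or if a joint passes its speed limit or range.

## Working session

There is one attempt and no reset: what is moved stays moved. The work goes in short steps, each a Python script; the robot and the scene stay as the last script left them, time stands still between calls to the robot, and variables do not carry over. Pictures are saved under pics/ and viewed, at most 10 in all, crops included, and the job is handed in when it is done.

```bash
mkdir -p pics; ls; python3 - <<'E'
from plant import *
import cv2,numpy as np
for n in("top","scene"):
    im=get_image(n); cv2.imwrite(f"pics/{n}0.png",im[:,:,::-1]); c=get_calibration(n); print(n,c)
    for l in("beech_last","blue_last","jig"):
        print(l,[(round(s["confidence"],2),np.round(s["uv"]),int(s["pixels"].sum())) for s in silhouettes(l,n)])
print(arm.state()["t"])
E
```

```text
pics
top {'vertical_fov': 48.7323878580509, 'cx': 315.19339641442406, 'cy': 239.3803343522117, 'dist': array([-0.13901075,  0.        ,  0.        ,  0.        ,  0.        ]), 'R': array([[-0.00611017, -0.99992094,  0.01099027],
       [-0.98801488,  0.00434151, -0.15429758],
       [ 0.15423767, -0.01180133, -0.98796329]]), 't': array([-0.08318461,  0.46213167,  0.85154253])}
beech_last [(0.9, array([450., 181.]), 2749), (0.85, array([310., 187.]), 2888), (0.72, array([448., 288.]), 2963)]
blue_last [(0.94, array([162., 193.]), 2793)]
jig []
scene {'vertical_fov': 55.55519948383498, 'cx': 317.19279181638547, 'cy': 230.6044164580992, 'dist': array([-0.07636723,  0.        ,  0.        ,  0.        ,  0.        ]), 'R': array([[ 0.07541083,  0.99687632,  0.02346938],
       [ 0.64406528, -0.03072658, -0.76435319],
       [-0.76124446,  0.07275632, -0.64437054]]), 't': array([ 0.05115196, -0.27755968,  1.05092369])}
beech_last [(0.86, array([331., 276.]), 5115), (0.69, array([171., 212.]), 3248), (0.27, array([410., 310.]), 40914)]
blue_last [(0.65, array([508., 264.]), 4663)]
jig [(0.58, array([412., 311.]), 40404)]
0.4
```

View pics/top0.png

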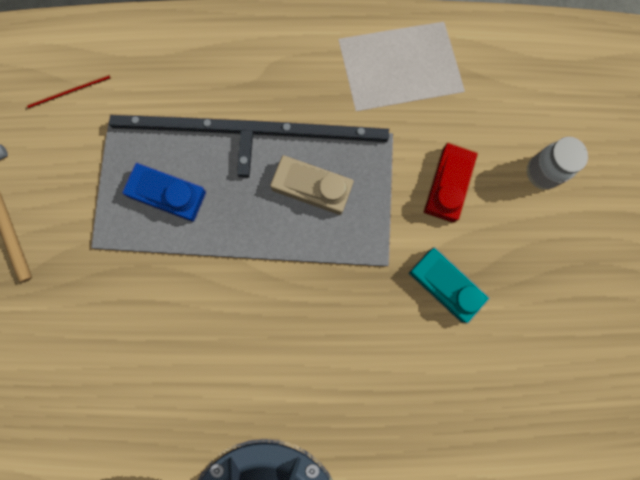

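View pics/scene0.png

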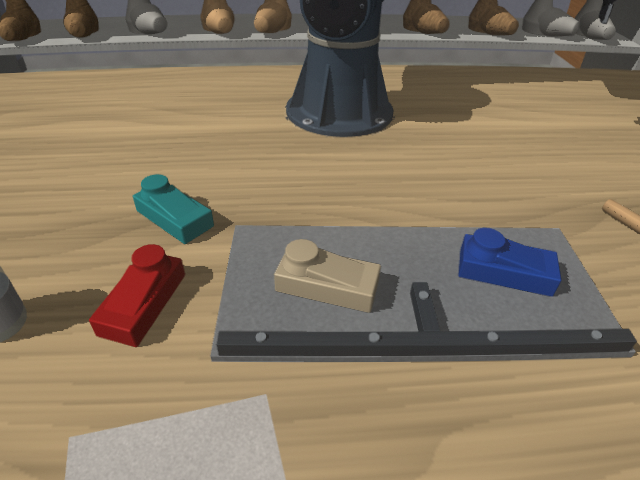

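Top view: the beech last is in the −y station around (312,185), stump to the right. The blue one is at (163,193), and the rib is at (245,152). The red and turquoise look-alikes are off the jig. Next I'll fit poses by matching the outlines.

```bash
cat > h.py <<'E'
from plant import *
import cv2,numpy as np
from scipy.optimize import minimize
def K(c):
    f=240/np.tan(np.radians(c["vertical_fov"])/2); return np.array([[f,0,c["cx"]],[0,f,c["cy"]],[0,0,1.]])
def proj(P,c): return cv2.projectPoints(np.asarray(P,float),cv2.Rodrigues(c["R"])[0],c["t"],K(c),c["dist"])[0][:,0]
def box(x0,x1,y0,y1,z0,z1): return [(x,y,z) for x in(x0,x1) for y in(y0,y1) for z in(z0,z1)]
LAST=np.array(box(-.03,.03,-.065,.065,0,.034)+[(.019*np.cos(a),-.036+.019*np.sin(a),.058) for a in np.linspace(0,6.28,24)])
JIG=np.array(box(-.12,.12,-.26,.26,0,.012)+box(.1,.12,-.25,.25,.012,.034))
def tf(P,p,z=0):
    c,s=np.cos(p[2]),np.sin(p[2]); return P@np.array([[c,s,0],[-s,c,0],[0,0,1]])+[p[0],p[1],z]
def ren(P,c):
    q=cv2.convexHull((proj(P,c)*4+1.5).astype(np.float32)); m=np.zeros((1920,2560),np.uint8)
    cv2.fillConvexPoly(m,np.round(q*16).astype(np.int32),1,shift=4); return cv2.resize(m*255,(640,480),interpolation=cv2.INTER_AREA)/255.
def fit(P,z,obs,p0):
    def cost(v): return np.mean([np.abs(ren(tf(P,v/[1,1,1/.1] if 0 else np.array([v[0],v[1],v[2]*10]),z),c)-m).sum()/m.sum() for m,c in obs])
    v0=np.array([p0[0],p0[1],p0[2]/10]); s=.015
    for s in(.02,.004):
        r=minimize(cost,v0,method="Nelder-Mead",options=dict(initial_simplex=np.vstack([v0]+[v0+s*e for e in np.eye(3)*[1,1,.7]]),xatol=5e-5,fatol=1e-5,maxiter=150)); v0=r.x
    return np.array([v0[0],v0[1],v0[2]*10]),r.fun
def back(uv,z,c):
    u=cv2.undistortPoints(np.array([[uv]],float),K(c),c["dist"])[0,0]; d=c["R"].T@[u[0],u[1],1]; o=-c["R"].T@c["t"]; return o+d*(z-o[2])/d[2]
def col(im,name):
    h,s,v=cv2.split(cv2.cvtColor(im,cv2.COLOR_RGB2HSV))
    return s,v,h
def sil(label,cam,near=None):
    L=silhouettes(label,cam)
    if not L: return None
    if near is None: return L[0]["pixels"].astype(float)
    d=[np.linalg.norm(np.array(l["uv"])-near) for l in L]; i=int(np.argmin(d))
    return L[i]["pixels"].astype(float) if d[i]<45 else None
def jigmask(im,seed):
    s=cv2.cvtColor(im,cv2.COLOR_RGB2HSV)[:,:,1]; m=(s<60).astype(np.uint8)
    m=cv2.morphologyEx(m,cv2.MORPH_OPEN,np.ones((3,3)))
    n,l=cv2.connectedComponents(m,connectivity=4); m=(l==l[seed[1],seed[0]]).astype(np.uint8)
    cs=cv2.findContours(m,cv2.RETR_EXTERNAL,cv2.CHAIN_APPROX_NONE)[0]; o=np.zeros_like(m); cv2.drawContours(o,cs,-1,1,-1); return o.astype(float)
def tojig(p,j): 
    c,s=np.cos(j[2]),np.sin(j[2]); d=p[:2]-j[:2]; return np.round([1e3*(c*d[0]+s*d[1]),1e3*(-s*d[0]+c*d[1]),np.degrees(p[2]-j[2])],1)
E
python3 - <<'E'
from h import *
ims={n:get_image(n) for n in("top","scene")}; cal={n:get_calibration(n) for n in ims}
jm={"top":jigmask(ims["top"],(250,230)),"scene":jigmask(ims["scene"],(400,245))}
print([m.sum() for m in jm.values()])
p0=[*back((245,195),.012,cal["top"])[:2],-.03]
for ns in(("top",),("scene",),("top","scene")):
    J=fit(JIG,0,[(jm[n],cal[n]) for n in ns],p0); print("jig",ns,J)
np.save("jig.npy",J[0])
for l,uv in(("beech_last",{"top":(312,187),"scene":(331,276)}),("blue_last",{"top":(163,193),"scene":(508,264)})):
    ms={n:sil(l,n,uv[n]) for n in ims}
    p0=[*back(uv["top"],.03,cal["top"])[:2],-.25]
    for ns in(("top",),("scene",),("top","scene")):
        r=fit(LAST,.012,[(ms[n],cal[n]) for n in ns if ms[n] is not None],p0); print(l,r,tojig(r[0],J[0]))
    np.save(l+".npy",r[0])
    for n in ims:
        q=proj(tf(LAST,r[0],.012),cal[n]); cv2.polylines(ims[n],[cv2.convexHull(np.round(q).astype(np.int32))],1,(255,0,0))
for n in ims:
    q=proj(tf(JIG,J[0]),cal[n]); cv2.polylines(ims[n],[cv2.convexHull(np.round(q).astype(np.int32))],1,(0,255,0))
    for b in(box(.1,.1,-.25,.25,.034,.034),box(.02,.1,-.01,.01,.034,.034)):
        cv2.polylines(ims[n],[cv2.convexHull(np.round(proj(tf(np.array(b),J[0]),cal[n])).astype(np.int32))],1,(255,255,0))
a=ims["top"][90:290,80:410];b=ims["scene"][200:370,200:640]
cv2.imwrite("pics/f.png",np.vstack([cv2.resize(a,(640,388)),cv2.resize(b,(640,212*640//550))[:212]])[:,:,::-1])
E
```

```text
[np.float64(39883.0), np.float64(46060.0)]
jig ('top',) (array([ 0.55594502,  0.04110145, -0.06406695]), np.float64(0.007673228507108783))
jig ('scene',) (array([ 0.55716181,  0.03941067, -0.06113942]), np.float64(0.12016636441810766))
jig ('top', 'scene') (array([ 0.55652666,  0.0400919 , -0.06179747]), np.float64(0.06663751828025782))
beech_last (array([ 0.55757532, -0.0807307 , -0.35394768]), np.float64(0.034915956773924395)) [   8.5 -120.5  -16.7]
beech_last (array([ 0.55596405, -0.08007256, -0.34027406]), np.float64(0.0935206669387279)) [   6.9 -120.   -16. ]
beech_last (array([ 0.55721736, -0.08064589, -0.35536792]), np.float64(0.06740142717854035)) [   8.1 -120.5  -16.8]
blue_last (array([ 0.54710201,  0.17546398, -0.36505905]), np.float64(0.06408518184808569)) [-17.8 134.5 -17.4]
blue_last (array([ 0.5453931 ,  0.17469133, -0.3645847 ]), np.float64(0.07800283506632907)) [-19.4 133.7 -17.3]
blue_last (array([ 0.54645236,  0.17433196, -0.36311884]), np.float64(0.0740915526580822)) [-18.3 133.4 -17.3]
```

View pics/f.png

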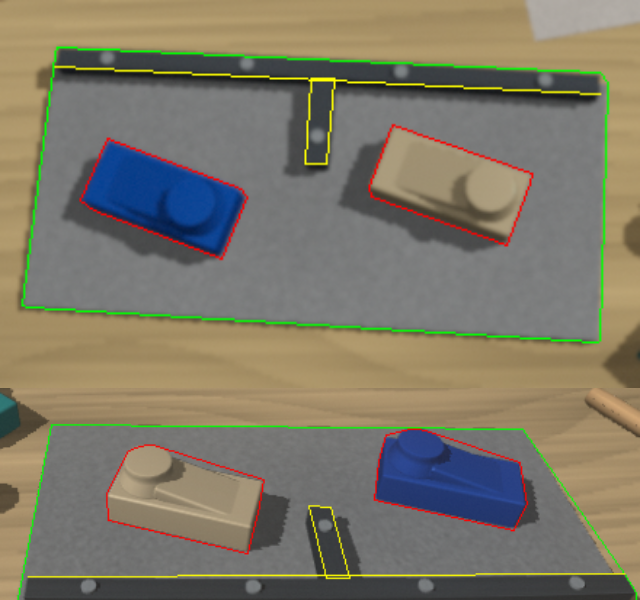

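The fits agree to about 1–2 mm. In jig coordinates the beech last is at (8, −120) mm, yaw −17°. I'll push in x with the opened fingers side by side, which squares it against the fence, then push in y on its outer end.

```bash
cat >> h.py <<'E'
from scipy.spatial.transform import Rotation as Rn
J=np.load("jig.npy") if __import__("os").path.exists("jig.npy") else None
def W(x,y,z): return tf(np.array([[x/1e3,y/1e3,z/1e3]]),J)[0]
def ori(alpha): # tool y at angle alpha (deg) from jig y, pointing down
    best=None
    for k in(0,180):
        a=J[2]+np.pi/2+np.radians(alpha+k); y=np.array([np.cos(a),np.sin(a),0]); z=np.array([0,0,-1.])
        q=Rn.from_matrix(np.c_[np.cross(y,z),y,z]).as_quat(); yield np.r_[q[3],q[:3]]
def best(p,alpha):
    o=[(np.abs(np.array(s)-arm.state()["joints"]).max(),i,q) for i,q in enumerate(ori(alpha)) if (s:=solve_ik(p,q)) is not None]
    return min(o)[2]
def F():
    s=arm.state(); f=np.array(s["contact_force"]); c,sn=np.cos(J[2]),np.sin(J[2]); return np.array([c*f[0]+sn*f[1],-sn*f[0]+c*f[1],f[2]])
def push(a,b,z,step,thr,axis,speed=.04):
    a,b=np.array(a,float),np.array(b,float); n=int(np.ceil(np.linalg.norm(b-a)/step)); f0=F()
    for i in range(1,n+1):
        p=a+(b-a)*i/n; arm.move_linear(W(*p,z),speed=speed); f=F()-f0
        if abs(f[axis])>thr: break
    print("end",np.round(p,1),"dF",np.round(f,1),"t",round(arm.state()["t"],2)); return p
E
python3 - <<'E'
from h import *
set_gripper(.07)
p=W(-70,-118,150); q=best(p,0); arm.reach(p,q); print(arm.state()["t"],F())
arm.move_linear(W(-70,-118,17),speed=.15)
arm.move_linear(W(-10,-118,17),speed=.08); print(arm.state()["t"],F())
p=push((-10,-118),(18,-118),17,7,25,0,.05)
if p[0]>17: p=push(p,(36,-118),17,1.5,9,0,.03)
im=get_image("top"); cv2.imwrite("pics/p1.png",cv2.resize(im[90:290,80:410],(660,400))[:,:,::-1])
E
```

```text
3.5083 [-0.17775999  1.45131538 -0.46945918]
5.4417 [ 0.61592123 -0.25599592  0.69232858]
end [  18. -118.] dF [-0.8  0.9 -0.5] t 6.61
end [  30. -118.] dF [-9.7 -0.7  6.4] t 8.61
```

View pics/p1.png

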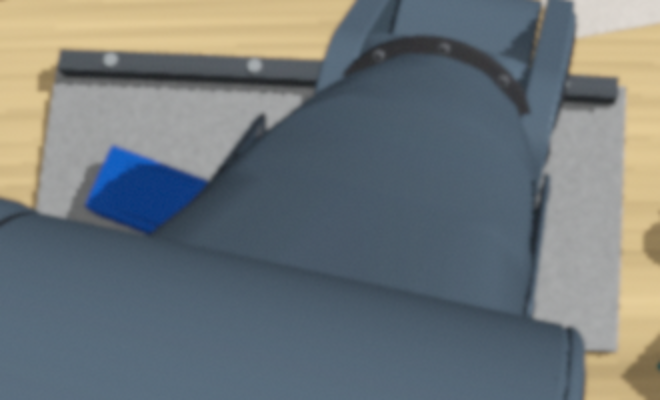

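The arm hides the last, but contact at x=30 with 10 N matches the fence position. I'll back off, move to the outer end and check from the scene camera.

```bash
python3 - <<'E'
from h import *
arm.move_linear(W(12,-118,17),speed=.1)
arm.move_linear(W(0,-118,110),speed=.2)
set_gripper(0)
p=W(68,-228,110); arm.reach(p,best(p,90)); print(arm.state()["t"],F())
im=get_image("scene"); c=get_calibration("scene"); cv2.imwrite("pics/p2.png",cv2.resize(im[180:380,180:510],(792,480))[:,:,::-1])
m=sil("beech_last","scene",(320,300))
if m is not None: r=fit(LAST,.012,[(m,c)],[*W(70,-120,0)[:2],J[2]]); print(r,tojig(r[0],J))
E
```

```text
11.55 [-0.50840682 -0.25553812 -0.36157128]
(array([ 0.6053439 , -0.07530708, -0.05986651]), np.float64(0.23797040555352572)) [ 5.590e+01 -1.122e+02  1.000e-01]
```

View pics/p2.png

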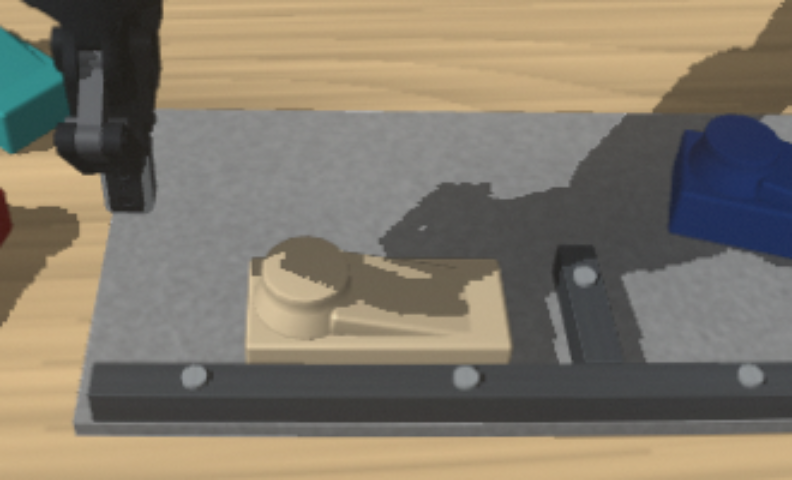

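The last (crop 248–510, 260–360) lies parallel to the fence, and the rib is about 50 px to its right. Next is the push along y.

```bash
python3 - <<'E'
from h import *
arm.move_linear(W(70,-228,18),speed=.15); print(arm.state()["t"],F())
p=push((70,-228),(70,-163),18,13,20,1,.06)
if p[1]>-164: p=push(p,(70,-143),18,1.5,10,1,.03)
arm.move_linear(W(70,p[1]-18,18),speed=.1)
arm.move_linear(W(70,p[1]-30,110),speed=.2)
set_gripper(.07)
q=W(-20,-95,110); arm.reach(q,best(q,0)); print(arm.state()["t"],F())
arm.move_linear(W(-5,-80,17),speed=.2)
arm.move_linear(W(22,-80,17),speed=.08)
p=push((22,-80),(36,-80),17,1.5,10,0,.03)
E
```

```text
12.4167 [0.14382694 0.12947767 0.03787204]Traceback (most recent call last):
  File "<stdin>", line 3, in <module>
  File "h.py", line 55, in push
    p=a+(b-a)*i/n; arm.move_linear(W(*p,z),speed=speed); f=F()-f0
                   ~~~~~~~~~~~~~~~^^^^^^^^^^^^^^^^^^^^^
plant.MotionError: the arm cannot follow that straight line within its joint ranges
```

```bash
python3 - <<'E'
from h import *
s=arm.state(); print(s["t"],np.round(s["joints"],2),s["ee_pos"],W(70,-228,18))
for y in(-228,-215,-190,-150):
    for q in ori(90): print(y,np.round(solve_ik(W(70,y,18),q),2) if solve_ik(W(70,y,18),q) is not None else None)
E
```

```text
13.15 [-0.34  0.77  1.54 -0.    0.83  2.87] [ 0.61396306 -0.16542134  0.01800053] [ 0.61231219 -0.19179595  0.018     ]
-228 [-0.38  0.78  1.53 -0.    0.84  2.83]
-228 [-0.38  0.78  1.53 -0.    0.84 -0.31]
-215 [-0.36  0.77  1.54 -0.    0.83  2.85]
-215 [-0.36  0.77  1.54 -0.    0.83 -0.29]
-190 None
-190 [-0.32  0.77  1.55 -0.    0.83 -0.26]
-150 None
-150 [-0.26  0.76  1.57 -0.    0.82 -0.19]
```

Joint 6 has hit its range, so I'll lift and use the half-turn orientation.

```bash
python3 - <<'E'
from h import *
arm.move_linear(W(70,-228,70),speed=.2)
q=list(ori(90))[1]; arm.reach(W(70,-228,70),q)
arm.move_linear(W(70,-215,18),speed=.15); print(arm.state()["t"],F())
p=push((70,-215),(70,-163),18,13,20,1,.06)
if p[1]>-164: p=push(p,(70,-143),18,1.5,10,1,.03)
arm.move_linear(W(70,p[1]-18,18),speed=.1)
arm.move_linear(W(70,p[1]-30,110),speed=.2)
print(arm.state()["t"],np.round(arm.state()["joints"],2))
for q in ori(0): print(solve_ik(W(-5,-80,17),q))
im=get_image("scene"); cv2.imwrite("pics/p3.png",cv2.resize(im[180:380,180:510],(792,480))[:,:,::-1])
E
```

```text
16.75 [0.0466973  0.31059826 0.45765496]
end [  70. -163.] dF [ 0.1 -0.7 -1.5] t 18.22
end [  70.  -148.7] dF [ -1.3 -16.5   0.7] t 20.72
21.6667 [-0.3   0.63  1.53  0.    0.98 -0.24]
[-1.56996426e-01  6.56780162e-01  1.79144275e+00 -4.44089210e-16
  6.93369746e-01 -1.66599528e+00]
[-1.56996426e-01  6.56780162e-01  1.79144275e+00 -4.44089210e-16
  6.93369746e-01  1.47559737e+00]
```

View pics/p3.png

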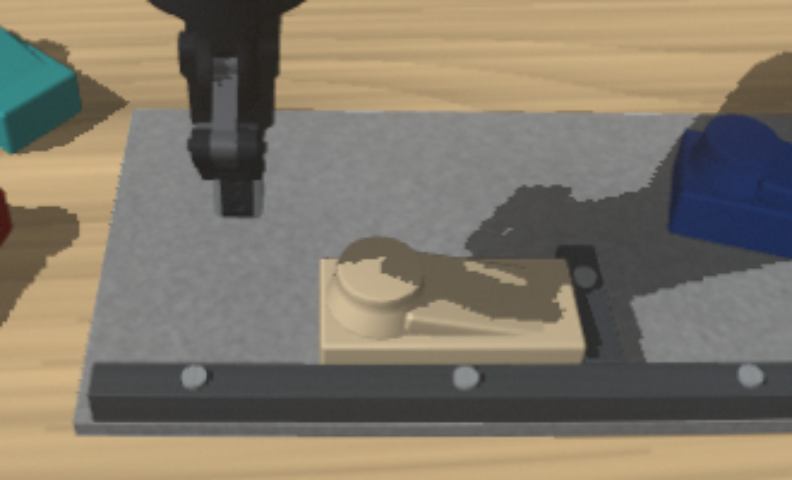

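The toe is now against the rib (crop 575–583). I'll do one last light seating push toward the fence, then retreat and check.

```bash
python3 - <<'E'
from h import *
set_gripper(.07)
q=W(-20,-95,100); arm.reach(q,best(q,0)); print(arm.state()["t"])
arm.move_linear(W(-5,-80,17),speed=.2)
arm.move_linear(W(23,-80,17),speed=.1)
p=push((23,-80),(36,-80),17,1.5,10,0,.04)
arm.move_linear(W(5,-80,17),speed=.1)
arm.move_linear(W(-30,-80,150),speed=.25)
s=arm.state(); j=np.array(s["joints"]); j[0]-=1.1; arm.goto_joints(j)
print(arm.state()["t"])
im=get_image("top"); c=get_calibration("top"); m=sil("beech_last","top",(290,160))
r=fit(LAST,.012,[(m,c)],[*W(70,-75,0)[:2],J[2]]); print(r,tojig(r[0],J))
m=sil("blue_last","top",(163,193)); r=fit(LAST,.012,[(m,c)],np.load("blue_last.npy")); print(r,tojig(r[0],J))
cv2.imwrite("pics/p4.png",cv2.resize(im[90:290,80:410],(792,480))[:,:,::-1])
E
```

```text
23.6917
end [ 31.7 -80. ] dF [-16.9  -0.6  11.6] t 26.2
29.2917
(array([ 0.62142743, -0.03943911, -0.08048241]), np.float64(0.08042620810987203)) [ 69.7 -75.4  -1.1]
(array([ 0.54706578,  0.17545384, -0.3654596 ]), np.float64(0.04891375212938232)) [-17.8 134.5 -17.4]
```

View pics/p4.png

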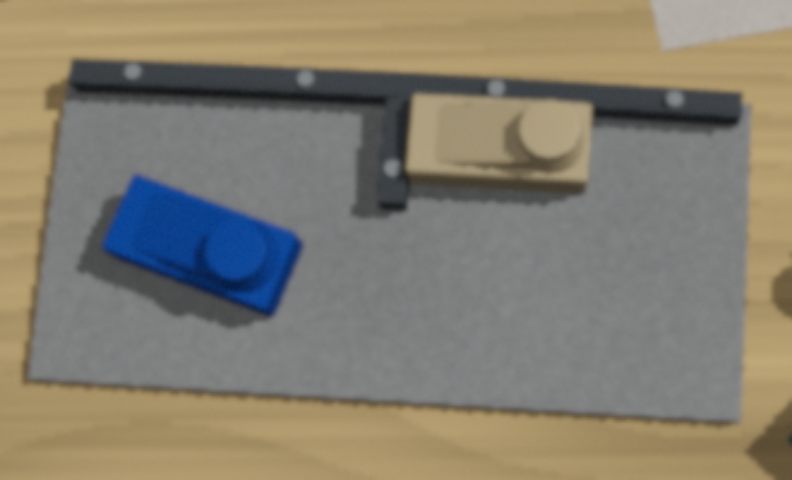

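The beech last (crop 405–592, 92–188) sits flush in the corner of fence and rib, fitted at (69.7, −75.4) mm. The blue one hasn't moved and the arm is clear, so I'm handing in.

```bash
python3 -c "
from plant import arm
print(arm.close_job(), arm.state()['t'])"
```

```text
the job is handed in; nothing more can be done
the job is handed in; nothing more can be done
```

The beech last is home, flush against the far fence and touching the centre rib to within about 1 mm and 1° by the last camera check; the blue last is where it was, the gripper is clear, and I handed the job in at about 29–30 s.

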